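Prop the parts-case lid on its long stay

ROBOT

A 7-joint arm with a two-finger parallel gripper is mounted at the origin on the work surface. World frame = base frame: x ahead of the robot, y to its left, z up, the work surface at z = 0. Lengths are in mm, angles in rad, forces in N, time in s.
With the tool pointing down it reaches from about 350 to 900 mm from the base axis. Payload 7.2 kg.
Tool frame: the origin (TCP) lies midway between the tips of the shut fingers; the grasp point (between the pads) lies 19 mm behind it; z points along the fingers, x is the direction in which the jaws open and shut, and the axes are right-handed (so a half turn about z gives the same grasp; the last joint's range is limited). The gripper opens to 88 mm and grips with 3 to 60 N. Pads are 20 mm wide; open, the fingers measure 115 mm over their backs; the gripper's body (75 mm by 178 mm) begins 61 mm behind the grasp point.
Start: joints at [1.07, 0.411, -0.013, 1.596, 0.006, 1.134, -0.082], TCP at [262.123, -567.38, 222.653] pointing down, gripper open.
Joint ranges: [-2.95, 2.95], [-0.29, 1.99], [-1.47, 1.44], [0.14, 2.54], [-1.03, 4.17], [0.13, 1.85], [-2.86, 2.86]. Speed limits (rad/s): [2.39, 2.39, 3.01, 3.01, 3.14, 3.14, 3.14].

INTERFACE

Orientations are given as a 3x3 rotation matrix whose columns are the frame's x, y, z axes.
In Python, from station import * gives the robot as it stands.
- The arm moves only by the tool carry_out, never from a script. Its argument "steps" is a list of rows, each a list of 7 numbers: the turn, a rotation vector about the tool's x, y, z in rad, then the shift along the tool's x, y, z in m, then the gripper's target within -1 to 1 (shut at 1, half-way at 0, fully open at -1). In form: [[wx, wy, wz, tx, ty, tz, jaw], ...]. A call has 1 to 20 rows; each row is the pose to reach, as a shift and turn from the pose commanded when the call began, along the tool's axes at that moment; what a row does not reach only later rows make up. A row lasts 1/8 s, in which the tool goes at most 62.5 mm and 10.7 degrees, less where a joint would pass 70% of its speed; a pose out of reach is approached as far as the arm can. A call with a gripper value outside its range is refused whole. The fingers move at their own pace and stop on an object; "force" is the grip in N (left out, the last holds). Time passes only in rows, so rows that repeat a pose let the fingers close. It gives the time, the measured TCP pose, the force and the opening at its end, in the units of the state.
- sense(): the state, without advancing time (a new reading comes with each control period).
- capture(name): name is "side" or "top"; returns (picture, depth): 480x640x3 uint8, red, green, blue; 480x640 float32, mm along the optical axis (not along the pixel's ray), 0 where there is no reading.
- camera_info(name): a dict with "fx", "fy", "cx", "cy" (pixels), "R" (3x3) and "t" (3): a world point X has camera coordinates R X + t. Camera axes: x right, y down, z forward; pixel columns grow to the right and rows downward; lengths in mm; the calibration is good to about 2 mm. A picture is of the moment at which its call begins. camera_info takes no time and is no camera call.
- close_job(): hands the job in, once; it reports no verdict.
Trained networks look in the newest picture that a camera, given by its name, has taken for a name from the list of things; names that differ only in an ending like _2 or _b are one class to them, and where a whole thing is asked for, a point or a joint stands for the part that bears it (a point fixed in the world has none). Each returns a list of dicts, best first, with "conf" (0 to 1); they miss things now and then, are a little off and sometimes report something else, mostly with a low value. They report only what shows in the picture. A call takes as long as a camera call.
- search_frame(camera, label): "at" ([column, row] in pixels, amid what is visible of it).
The state is a dict: "t": time; "joints": joint angles; "qvel": joint speeds; "joint_efforts": joint torques, N m; "tcp_pos": TCP position; "tool_rot": TCP orientation; "force": force on the tool from outside, world axes, zero at the start; "torque": the same for the moment, N m; "grip_width": opening from 0.0 (shut) to 1.0 (fully open).
Only numpy, scipy, OpenCV 4.12 (cv2) and the standard library are available. Lean on these libraries where they do the work, as an engineer would, in place of code of your own. Each camera call takes 0.05 s, during which the arm holds its last target. There are 200 camera calls.

TASK

The lid of the open spare-parts case has been thrown right back, where it is in the way behind the bench. Flip the case's long stay fully up, then bring the lid forward so that it rests half open on that stay. Do not let the lid fall shut, and leave the short stay folded.

Things in the scene. Friction and masses are not known exactly. Their poses are not given: they have to be found in the camera images.
- case: open grey steel case, fixed: 180 (x) by 280 (y) by 100 mm high. Origin: centre of its underside, on the bench; x from front to hinged back, y left, z up. Walls 5 mm; left and right walls only 85 mm high, a folded steel stay lying on each. Loose parts on its floor keep 70 mm off those walls. A like case, shut, stands elsewhere: ignore it
- lid (a joint): flat lid, 195 mm from hinge to free edge, 280 wide, 6 thick, 0.45 kg. Hinge line along y at x 90, z 100 mm of the case (lid's underside). Rad: 0 shut, 1.57 straight up, 1.95 its stop, leaning back; starts at 1.7 to 1.95. Stiff: stays put near upright, else may settle back to its stop, moves with a few N; below about 1.3 it sinks by itself, 1 rad/s. On the raised long stay it reads 0.70, edge 225 mm above the bench
- long_stay (a joint): long stay: flat bar 12 mm wide (y), 9 thick, 118 from pivot to rubber tip, on the right (-y) wall. Pivot (axis y) at x -40, y -134.5, z 92 mm of the case; folded it points level to +x. Rad: 0 folded; grows as the tip swings up, then to -x; 1.57 upright, 1.66 its stop, where it stands by itself and the lid's weight holds it. Slightly stiff; drops back if let go below about 65 degrees
- short_stay (a joint): short stay: the same kind of bar but 70 mm from pivot to tip, on the left (+y) wall, pivot at x -40, y 134.5, z 92 mm of the case. Rad: 0 folded (pointing to +x), grows as it is raised. Not to be used

How it is judged:
By the outcome, as a careful person would: the job done as asked, in the order asked, and still so for the second after the job is handed in, with the robot touching nothing.
It also fails if it takes over 58 s, if anything falls off the work surface, if the arm or the gripper's body presses on something with over 40 N, if the wrist force passes 120 N, or if a joint passes its speed limit or range.

## Working session

There is one attempt and no reset: what is moved stays moved. The work goes in short steps, Python scripts to look and compute and a tool call to move; the robot and the scene stay as the last step left them, time stands still between calls to the robot, and variables do not carry over. Pictures are saved under pics/ and viewed, about 8 in all and at most 12, crops included, and the job is handed in when it is done.

Besides the shell and the picture viewer there is one more tool, called after "Request:" as a command line: name --pt "numbers of a row" for each row, then --argument value for the rest. carry_out: Moves the arm, as the interface text tells. Its arguments: {"type":"object","properties":{"steps":{"type":"array","items":{"type":"array","items":{"type":"number"}}},"force":{"type":"number"}},"required":["steps"]}

```bash
ls; mkdir -p pics; cat > h.py <<'E'
from station import *
import numpy as np, cv2
def cam(n):
    c=camera_info(n); return c,np.array(c["R"]).reshape(3,3),np.array(c["t"]).ravel()
def cloud(n,d):
    c,R,t=cam(n); v,u=np.mgrid[:480,:640]
    P=np.stack([(u-c["cx"])/c["fx"]*d,(v-c["cy"])/c["fy"]*d,d],-1)
    return (P-t)@R   # R^T (P-t)
def proj(n,X):
    c,R,t=cam(n); p=np.atleast_2d(X)@R.T+t
    return np.stack([p[:,0]/p[:,2]*c["fx"]+c["cx"],p[:,1]/p[:,2]*c["fy"]+c["cy"]],-1)
E
python3 - <<'E'
from h import *
ims=[]
for n in("side","top"):
    im,d=capture(n); np.save(f"{n}.npy",cloud(n,d)); np.save(f"{n}_d.npy",d); np.save(f"{n}_im.npy",im)
    cv2.imwrite(f"pics/{n}0.png",im[...,::-1])
    C=cloud(n,d)
    for l in("case","lid","long_stay","short_stay"):
        for r in search_frame(n,l)[:3]:
            u,v=[int(round(a)) for a in r["at"]]; print(n,l,round(r["conf"],2),u,v,C[v,u].round(),d[v,u])
    c,R,t=cam(n); print(n,"pos",(-R.T@t).round(),"fwd",R[2].round(2))
print(sense())
E
```

```text
pics
side case 0.76 318 218 [581.  39. 102.] 655.3057
side lid 0.66 276 146 [629.  56. 206.] 588.0899
side long_stay 0.81 415 194 [507. -92.  91.] 706.9341
side short_stay 0.58 304 319 [497. 174.  99.] 549.306
side pos [293. 412. 558.] fwd [ 0.39 -0.55 -0.73]
top case 0.95 326 210 [582.  39.  43.] 1024.2559
top case 0.41 244 258 [499. 169.  99.] 962.7187
top lid 0.74 332 160 [630.  27. 207.] 866.1279
top short_stay 0.71 244 256 [502. 170.  98.] 964.5365
top short_stay 0.4 412 250 [508. -97.  93.] 963.2894
top pos [ 435.   26. 1057.] fwd [ 0.11  0.03 -0.99]
{'t': 0.5, 'joints': array([ 1.06981268,  0.41112955, -0.01268122,  1.59623071,  0.0056235 ,
        1.13430204, -0.08221532]), 'qvel': array([-1.79628444e-03, -7.19401128e-05, -8.11319656e-04, -1.78911413e-03,
        2.16326968e-04,  1.83405532e-03,  9.82036100e-05]), 'joint_efforts': array([-1.48479522e-06, -5.87253392e+01,  6.40447307e-01, -2.91160816e+01,
       -5.37567632e-02,  1.11870887e-02,  3.50999805e-06]), 'tcp_pos': array([ 262.08978428, -567.37568249,  222.62257264]), 'tool_rot': array([[ 4.19387517e-01, -9.07807308e-01, -4.14549989e-05],
       [-9.07807308e-01, -4.19387518e-01,  1.58385969e-05],
       [-3.17641032e-05,  3.09906411e-05, -9.99999999e-01]]), 'force': array([-0.23758228, -0.67549009,  0.02759229]), 'torque': array([ 0.00115609, -0.0196638 , -0.06677948]), 'grip_width': 1.0006960132205494}
```

View pics/side0.png

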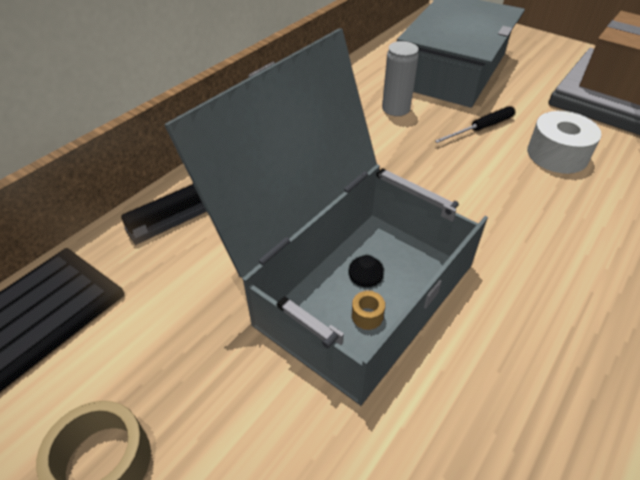

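View pics/top0.png

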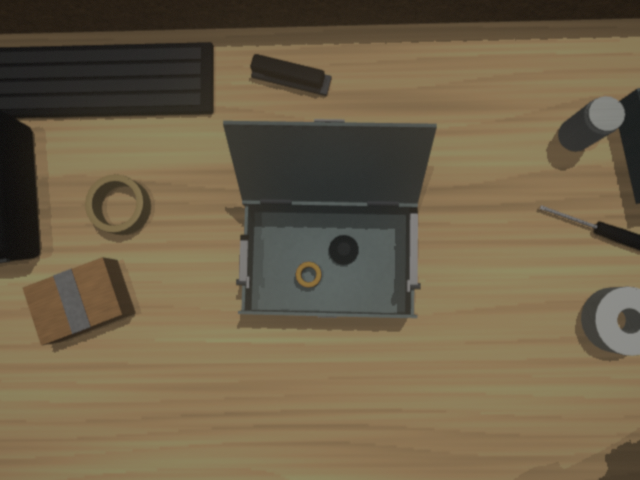

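The case is open, nearly square to the base, with the lid leaning back. The long stay is on the right wall (top image about col 413, rows 213–288) and the short one on the left (col 243). Next I fit the pose.

```bash
cat > fit.py <<'E'
from h import *
for n,box in(("top",(230,125,430,200)),("side",(190,60,360,250))):
    C=np.load(f"{n}.npy");d=np.load(f"{n}_d.npy")
    u0,v0,u1,v1=box
    P=C[v0:v1,u0:u1][d[v0:v1,u0:u1]>0]
    P=P[(P[:,2]>125)&(P[:,0]>560)&(P[:,0]<760)]
    for k in range(6):
        m=P.mean(0);nn=np.linalg.svd(P-m,full_matrices=False)[2][2]
        r=(P-m)@nn;P=P[abs(r)<max(2.5*r.std(),1.5)]
    nn=nn*np.sign(-nn[0])
    yaw=np.arctan2(-nn[1],-nn[0]); lid=np.pi/2+np.arctan2(nn[2],np.hypot(*nn[:2]))
    # hinge line point at y=m
    s=(100-m[2]); e=np.array([-nn[0],-nn[1],0]);e/=np.hypot(*e[:2]); 
    a=-s*nn[2]/(nn@e); H=m+np.array([0,0,s])+a*e
    L=np.array([-e[1],e[0],0])
    print(n,len(P),"std",r.std().round(2),"yaw",yaw.round(4),"lid",lid.round(3),"hinge pt",H.round(1),"lid y-range",np.percentile((P-H)@L,[0.2,50,99.8]).round(1),"zmax",P[:,2].max().round(1))
    # other walls
    Q=C[d>0];x=(Q-H)@e+90;y=(Q-H)@L
    for nm,mk in(("front",(Q[:,2]>96)&(Q[:,2]<104)&(x<-75)&(x>-110)&(abs(y)<170)),
                 ("rightstay",(Q[:,2]>84)&(Q[:,2]<110)&(x>-70)&(x<80)&(y<-90)&(y>-190)),
                 ("leftstay",(Q[:,2]>84)&(Q[:,2]<110)&(x>-70)&(x<80)&(y>90)&(y<190))):
        if mk.sum()>5: print("  ",nm,mk.sum(),"x",np.percentile(x[mk],[2,50,98]).round(1),"y",np.percentile(y[mk],[2,50,98]).round(1),"z",np.percentile(Q[mk,2],[5,50,95]).round(1))
E
python3 fit.py
```

```text
top 12952 std 0.81 yaw -0.0366 lid 1.951 hinge pt [586.3  31.8 100. ] lid y-range [-1.377e+02 -1.000e-01  1.405e+02] zmax 284.9
   front 574 x [-89.8 -87.3 -84.9] y [-132.5   -0.5  134.1] z [ 97.5 100.4 102.8]
   rightstay 762 x [-56.    5.9  76.9] y [-140.8 -132.5 -123.1] z [ 87.5  96.7 100. ]
   leftstay 603 x [-63.6  -8.5  73.2] y [125.7 135.3 144.3] z [ 84.8  97.6 101.8]
side 22649 std 0.75 yaw -0.0364 lid 1.95 hinge pt [586.4  55.3 100. ] lid y-range [-159.8    7.8  118. ] zmax 283.0
   front 1022 x [-89.9 -87.8 -84.7] y [-152.8    6.3  115.6] z [ 97.3 100.7 102.2]
   rightstay 1064 x [-61.2   5.1  77. ] y [-163.  -152.2 -145.2] z [85.1 96.1 98.5]
   leftstay 1317 x [-64.4 -12.1  72.8] y [104.  113.7 123.1] z [ 85.2  97.7 101.3]
```

Request:
carry_out --pt "0 0 0.1 -0.03 -0.045 0 0" --pt "0 0 0.2 -0.07 -0.1 0 0" --pt "0 0 0.3 -0.105 -0.15 0 0" --pt "0 0 0.4 -0.14 -0.2 0 0" --pt "0 0 0.47 -0.175 -0.25 0 0" --pt "0 0 0.47 -0.21 -0.3 0 0" --pt "0 0 0.47 -0.24 -0.35 0 0" --pt "0 0 0.47 -0.275 -0.4 0 0" --pt "0 0 0.47 -0.3082 -0.4499 0 0" --pt "0 0 0.47 -0.3082 -0.4499 0 0" --pt "0 0 0.47 -0.3082 -0.4499 0 0" --force 15

```text
t: 1.88
tcp_pos: [541.0, -99.3, 222.5]
tool_rot: [[-0.037, -0.999, -0.001], [-0.999, 0.037, -0.001], [0.001, 0.001, -1.0]]
force: [-1.2, -0.1, -0.3]
grip_width: 0.495
```

```bash
cat >> h.py <<'E'
np.set_printoptions(suppress=True,precision=4)
from scipy.spatial.transform import Rotation as Ro
E_=np.array([.99933,-.0365,0]);L_=np.array([.0365,.99933,0]);O=np.array([496.1,37.3,0])
def W(x,y,z): return O+x*E_+y*L_+np.array([0,0,z])
def row(p,R=None):
    s=sense();R0=s["tool_rot"];R=R0 if R is None else R
    return np.r_[Ro.from_matrix(R0.T@R).as_rotvec(),R0.T@(p-s["tcp_pos"])/1000]
E
python3 - <<'E'
from h import *
s=sense();print(s["t"],s["joints"],s["tcp_pos"],s["tool_rot"],s["force"],s["grip_width"])
D=np.array([-L_,-E_,[0,0,-1]]).T
print("down",row(W(50,-134.5,80),D))
im,d=capture("side");C=cloud("side",d)
cv2.imwrite("pics/s1.png",cv2.resize(im[100:300,300:560,::-1],None,fx=3,fy=3))
print(proj("side",[W(-40,-134.5,96.5),W(78,-134.5,96.5)]))
E
```

```text
1.875 [ 0.2602  0.2954 -0.2074  1.7694  0.0685  1.0843 -1.5783] [540.9832 -99.3386 222.4867] [[-0.0369 -0.9993 -0.0005]
 [-0.9993  0.0369 -0.0005]
 [ 0.0005  0.0005 -1.    ]] [-1.1617 -0.1174 -0.3168] 0.49503941907480375
down [ 0.0005 -0.0005 -0.0004 -0.0005 -0.0002  0.1425]
[[451.946  205.6825]
 [381.0737 171.4587]]
```

View pics/s1.png

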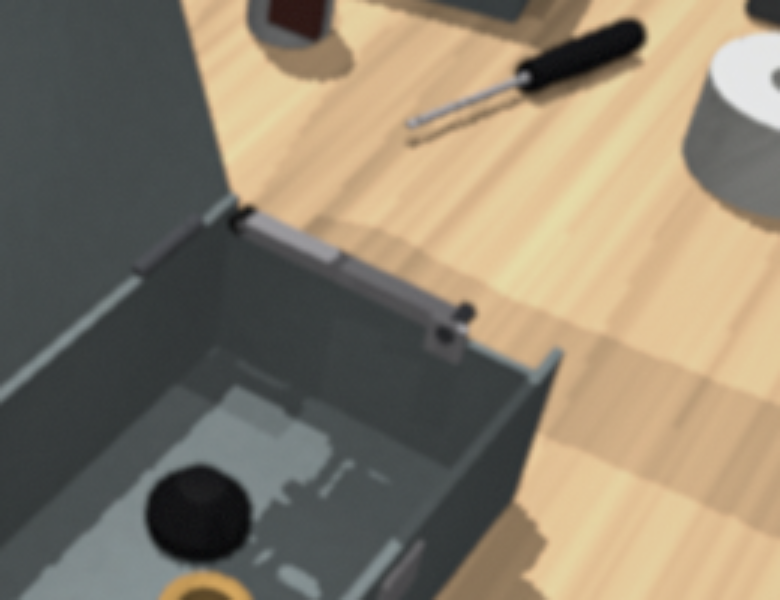

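The long stay lies where the fit predicts (projected ends match: tip at crop 240,215, pivot at 460,320). Descend and grip.

Request:
carry_out --pt "0 0 0 0 0 0.04 0" --pt "0 0 0 0 0 0.08 0" --pt "0 0 0 0 0 0.11 0" --pt "0 0 0 0 0 0.13 0" --pt "0 0 0 0 0 0.1425 0" --pt "0 0 0 0 0 0.1425 0" --pt "0 0 0 0 0 0.1425 0.5" --pt "0 0 0 0 0 0.1425 1" --pt "0 0 0 0 0 0.1425 1" --pt "0 0 0 0 0 0.1425 1" --pt "0 0 0 0 0 0.1425 1" --force 12

```text
t: 3.3
tcp_pos: [541.5, -98.8, 80.5]
tool_rot: [[-0.037, -0.999, 0.001], [-0.999, 0.037, -0.0], [0.0, -0.001, -1.0]]
force: [-0.7, 1.3, 3.8]
grip_width: 0.136
```

```bash
python3 - <<'E'
from h import *
s=sense();print(s["t"],s["joints"],s["tcp_pos"],s["force"],s["torque"],s["grip_width"])
# arc rows: grip contact at (x 50, z 92), TCP offset -12 from it in z
R0=s["tool_rot"]
a=np.concatenate([np.linspace(0,1.62,15)[1:],[1.67,1.70]])
for t in a:
    d=90*((np.cos(t)-1)*E_+np.sin(t)*np.array([0,0,1])); print(round(t,2),(R0.T@d/1000).round(4))
E
```

```text
3.3 [ 0.2416  0.4608 -0.1923  1.9088  0.1209  0.7825 -1.6248] [541.496  -98.8204  80.5001] [-0.7261  1.3155  3.8276] [0.1344 0.1015 0.0705] 0.13644808190785496
0.12 [ 0.      0.0006 -0.0104]
0.23 [ 0.      0.0024 -0.0206]
0.35 [ 0.      0.0054 -0.0306]
0.46 [ 0.      0.0094 -0.0402]
0.58 [ 0.      0.0146 -0.0492]
0.69 [ 0.      0.0208 -0.0576]
0.81 [ 0.      0.0279 -0.0652]
0.93 [ 0.      0.0358 -0.0719]
1.04 [ 0.      0.0445 -0.0777]
1.16 [ 0.      0.0538 -0.0824]
1.27 [ 0.      0.0635 -0.0861]
1.39 [ 0.      0.0736 -0.0886]
1.5 [ 0.0001  0.084  -0.0898]
1.62 [ 0.0001  0.0944 -0.0899]
1.67 [ 0.0001  0.0989 -0.0896]
1.7 [ 0.0001  0.1015 -0.0893]
```

Request:
carry_out --pt "0 0 0 0 0.0006 -0.0104 1" --pt "0 0 0 0 0.0024 -0.0206 1" --pt "0 0 0 0 0.0054 -0.0306 1" --pt "0 0 0 0 0.0094 -0.0402 1" --pt "0 0 0 0 0.0146 -0.0492 1" --pt "0 0 0 0 0.0208 -0.0576 1" --pt "0 0 0 0 0.0279 -0.0652 1" --pt "0 0 0 0 0.0358 -0.0719 1" --pt "0 0 0 0 0.0445 -0.0777 1"

```text
t: 4.42
tcp_pos: [496.5, -97.2, 158.4]
tool_rot: [[-0.037, -0.999, 0.001], [-0.999, 0.037, -0.0], [0.0, -0.001, -1.0]]
force: [0.7, 0.9, -2.1]
grip_width: 0.136
```

Request:
carry_out --pt "0 0 0 0 0.0093 -0.0047 1" --pt "0 0 0 0 0.019 -0.0084 1" --pt "0 0 0 0 0.0291 -0.0109 1" --pt "0 0 0 0 0.0395 -0.0121 1" --pt "0 0 0 0 0.0499 -0.0122 1" --pt "0 0 0 0 0.0545 -0.012 1" --pt "0 0 0 0 0.0565 -0.012 1" --pt "0 0 0 0 0.0565 -0.012 1"

```text
t: 5.42
tcp_pos: [440.4, -95.2, 170.1]
tool_rot: [[-0.037, -0.999, 0.0], [-0.999, 0.037, -0.0], [0.0, -0.0, -1.0]]
force: [-0.1, 0.4, 6.1]
grip_width: 0.132
```

```bash
python3 - <<'E'
from h import *
s=sense();print(s["t"],s["joints"],s["tcp_pos"],s["force"],s["torque"],s["grip_width"])
print(O,(s["tcp_pos"]-O)@E_)
im,d=capture("side")
cv2.imwrite("pics/s2.png",im[...,::-1])
print(proj("side",[W(-40-118*np.sin(.09),-134.5,92+118*np.cos(.09)),W(-40,-134.5,92)]))
E
```

```text
5.425 [ 0.3019  0.1863 -0.2211  2.0524  0.0517  0.9078 -1.5553] [440.3642 -95.2053 170.0777] [-0.1232  0.4273  6.1009] [ 0.2407 -0.4279  0.0094] 0.13230258763321154
[496.1  37.3   0. ] -50.861977828792206
[[477.7083 139.987 ]
 [451.3262 208.0833]]
```

View pics/s2.png

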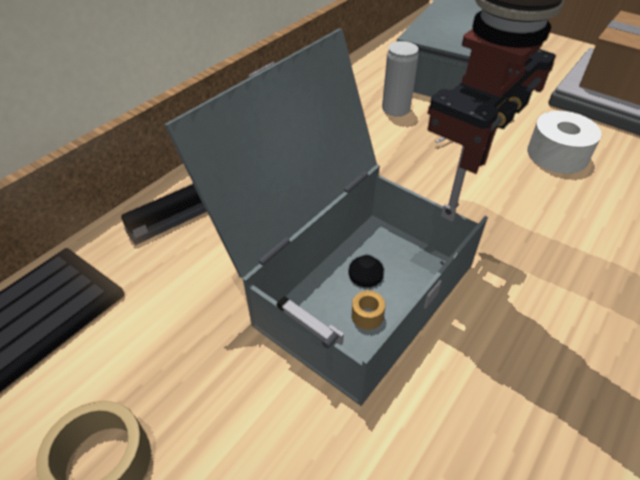

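The stay stands up inside the fingers, base at (450,210). Release and withdraw straight up.

Request:
carry_out --pt "0 0 0 0 0 0 0.3" --pt "0 0 0 0 0 0 0" --pt "0 0 0 0 0 0 0" --pt "0 0 0 0 0 0 0" --pt "0 0 0 0 0 -0.03 0" --pt "0 0 0 0 0 -0.07 0" --pt "0 0 0 0 0 -0.12 0" --pt "0 0 0 0 0 -0.17 0" --pt "0 0 0 0 0 -0.17 0"

```text
t: 6.6
tcp_pos: [442.0, -95.3, 343.5]
tool_rot: [[-0.037, -0.999, 0.007], [-0.999, 0.037, -0.001], [0.001, -0.007, -1.0]]
force: [0.5, -0.6, 0.5]
grip_width: 0.498
```

```bash
python3 - <<'E'
from h import *
s=sense();print(s["t"],s["joints"],s["tcp_pos"],s["force"],s["grip_width"])
im,d=capture("side");C=cloud("side",d)
cv2.imwrite("pics/s3.png",cv2.resize(im[60:260,300:560,::-1],None,fx=3,fy=3))
x=(C-O)@E_;y=(C-O)@L_;z=C[...,2]
m=(d>0)&(abs(y+134.5)<14)&(abs(x+45)<40)&(z>100)&(z<225)
P=np.stack([x[m],z[m]],1)
for a in range(100,225,20):
    k=(P[:,1]>a)&(P[:,1]<a+20)
    if k.sum():print(a,k.sum(),np.median(P[k,0]).round(1))
print(proj("side",[W(-40-118*np.sin(.09),-134.5,92+118*np.cos(.09))]))
E
```

```text
6.6 [ 0.3153  0.0295 -0.215   1.7982  0.0072  1.3078 -1.5095] [442.0004 -95.3368 343.4695] [ 0.5402 -0.5571  0.5404] 0.4984400600708823
100 110 -41.8
120 114 -42.2
140 123 -42.2
160 134 -41.7
180 139 -41.8
200 169 -41.0
[[477.7083 139.987 ]]
```

View pics/s3.png

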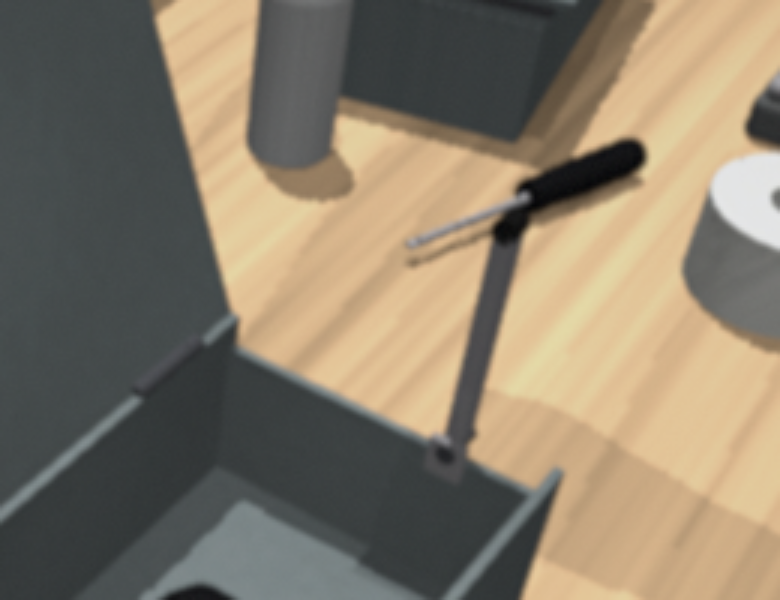

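```bash
python3 - <<'E'
from h import *
for t in (1.5,1.57,1.62,1.66): print(t,[proj(n,[W(-40+118*np.cos(t),-134.5,92+118*np.sin(t)),W(-40,-134.5,92)]).round(1).tolist() for n in("side","top")])
im,d=capture("top");C=cloud("top",d)
cv2.imwrite("pics/t3.png",cv2.resize(im[180:380,300:560,::-1],None,fx=3,fy=3))
x=(C-O)@E_;y=(C-O)@L_;z=C[...,2]
m=(d>0)&(abs(y+134.5)<16)&(abs(x+45)<50)&(z>190)&(z<225)
v,u=np.where(m);print(m.sum(),x[m].mean() if m.any() else 0,y[m].mean() if m.any() else 0,z[m].mean(),u.mean(),v.mean())
for n in("side","top"): print([(r["conf"],r["at"]) for r in search_frame(n,"long_stay")[:2]])
E
```

```text
1.5 [[[463.6, 134.0], [451.3, 208.1]], [[423.0, 278.3], [412.3, 286.0]]]
1.57 [[[469.8, 136.4], [451.3, 208.1]], [[423.1, 284.3], [412.3, 286.0]]]
1.62 [[[474.2, 138.3], [451.3, 208.1]], [[423.0, 288.6], [412.3, 286.0]]]
1.66 [[[477.6, 140.0], [451.3, 208.1]], [[423.0, 292.0], [412.3, 286.0]]]
0 0 0 nan nan nan
[(0.61, [462.8, 170.4])]
[]<stdin>:7: RuntimeWarning: Mean of empty slice.
  ret = ret.dtype.type(ret / rcount)
```

View pics/t3.png

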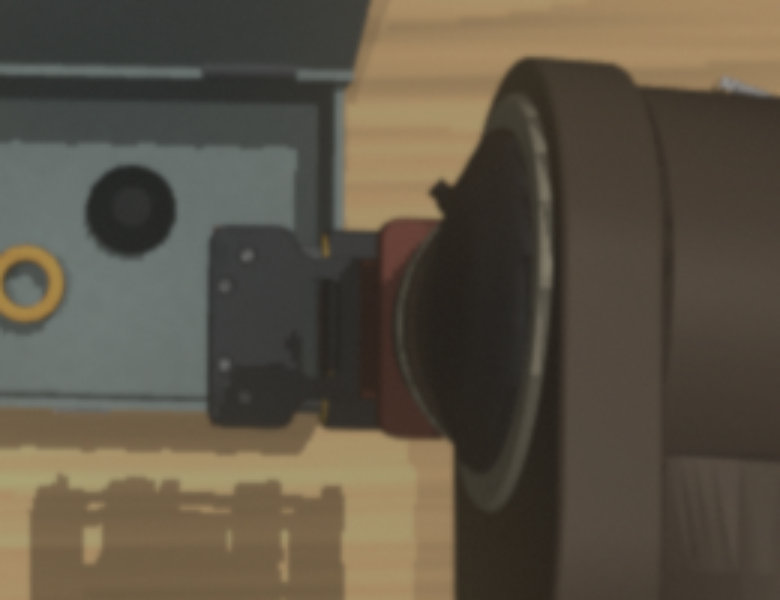

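The stay reads about 1.57 (tip at full-image 469,136, where 1.66 predicts 478,140), so it isn't at its stop yet. I'll nudge it from behind with shut fingers.

Request:
carry_out --pt "0 0 0 0 -0.03 0 1" --pt "0 0 0 0 -0.06 0 1" --pt "0 0 0 0 -0.06 0.03 1" --pt "0 0 0 0 -0.06 0.07 1" --pt "0 0 0 0 -0.06 0.11 1" --pt "0 0 0 0 -0.06 0.145 1" --pt "0 0 0 0 -0.06 0.145 1" --pt "0 0 0 0 -0.04 0.145 1" --pt "0 0 0 0 -0.03 0.145 1" --pt "0 0 0 0 -0.025 0.145 1" --pt "0 0 0 0 -0.02 0.145 1" --pt "0 0 0 0 -0.017 0.145 1" --pt "0 0 0 0 -0.014 0.145 1" --pt "0 0 0 0 -0.014 0.145 1"

```text
t: 8.55
tcp_pos: [458.8, -95.8, 195.7]
tool_rot: [[-0.037, -0.999, 0.009], [-0.999, 0.037, -0.0], [0.0, -0.009, -1.0]]
force: [15.2, -1.5, -10.1]
grip_width: 0.007
```

```bash
cat > st.py <<'E'
from h import *
s=sense();print(s["t"],s["joints"],s["tcp_pos"],s["force"],"casexy",(s["tcp_pos"]-O)@E_,(s["tcp_pos"]-O)@L_)
im,d=capture("side");C=cloud("side",d)
x=(C-O)@E_;y=(C-O)@L_;z=C[...,2]
for a in range(100,225,20):
    k=(d>0)&(abs(y+134.5)<14)&(abs(x+45)<40)&(z>a)&(z<a+20)
    if k.sum():print(a,k.sum(),np.percentile(x[k],[3,50,97]).round(1))
cv2.imwrite("pics/cur.png",cv2.resize(im[60:260,300:560,::-1],None,fx=3,fy=3))
E
python3 st.py
```

```text
8.55 [ 0.3052  0.1805 -0.2281  1.9898  0.049   0.9671 -1.5543] [458.7957 -95.8014 195.688 ] [ 15.2434  -1.5188 -10.0671] casexy -32.421090015815494 -134.37381112462185
100 99 [-47.  -43.  -36.8]
120 106 [-48.6 -44.9 -39.4]
140 113 [-50.5 -46.8 -41.3]
160 125 [-52.3 -48.7 -43. ]
180 156 [-54.2 -49.4 -28. ]
200 464 [-56.1 -43.  -23.6]
220 212 [-45.7 -42.6 -24.4]
```

Now at the stop: the slope of the bar gives about 1.66, with a 15 N contact. Back off, up, and turn the jaws by 90°.

Request:
carry_out --pt "0 0 0 0 -0.01 0 1" --pt "0 0 0 0 -0.025 0 1" --pt "0 0 0 0 -0.025 -0.05 1" --pt "0 0 0 0 -0.025 -0.1 1" --pt "0 0 0 0 -0.025 -0.15 0" --pt "0 0 0 0 -0.025 -0.2 -0.4" --pt "0 0 -0.18 0 -0.025 -0.2 -0.4" --pt "0 0 -0.36 0 -0.025 -0.2 -0.4" --pt "0 0 -0.54 0 -0.025 -0.2 -0.4" --pt "0 0 -0.72 0 -0.025 -0.2 -0.4" --pt "0 0 -0.9 0 -0.025 -0.2 -0.4" --pt "0 0 -1.08 0 -0.025 -0.2 -0.4" --pt "0 0 -1.26 0 -0.025 -0.2 -0.4" --pt "0 0 -1.44 0 -0.025 -0.2 -0.4" --pt "0 0 -1.57 0 -0.025 -0.2 -0.4" --pt "0 0 -1.57 0 -0.025 -0.2 -0.4"

```text
t: 10.6
tcp_pos: [479.6, -96.6, 394.7]
tool_rot: [[0.999, -0.039, -0.001], [-0.039, -0.999, 0.0], [-0.001, -0.0, -1.0]]
force: [0.1, 0.4, 0.0]
grip_width: 0.7
```

```bash
cat >> h.py <<'E'
def tool(th,phi,rho,y,off=3,back=0):
    k=np.array([0,0,1.]);u=-np.cos(th)*E_+np.sin(th)*k;n=np.sin(th)*E_+np.cos(th)*k
    z=np.cos(phi)*E_-np.sin(phi)*k;x=np.sin(phi)*E_+np.cos(phi)*k
    R=np.array([x,np.cross(z,x),z]).T
    return W(90,y,100)+rho*u+off*n-back*z,R
E
python3 st.py; cp pics/cur.png pics/s4.png; python3 - <<'E'
from h import *
p,R=tool(1.95,1.95,175,-50,back=80); print("approach",row(p,R),p)
p,R=tool(1.95,1.75,175,-50,back=80); print("approach1.75",row(p,R),p)
E
```

```text
10.6 [ 0.3758  0.0905 -0.3002  1.6199  0.0268  1.436   0.0342] [479.6062 -96.6145 394.693 ] [0.0624 0.3616 0.0417] casexy -11.594829944928188 -134.42675885102315
100 105 [-47.  -43.1 -36.8]
120 105 [-48.6 -45.1 -39.6]
140 112 [-50.2 -46.6 -40.8]
160 125 [-52.1 -48.4 -42.7]
180 136 [-53.9 -50.3 -44.4]
200 158 [-56.6 -52.  -46. ]
approach [-0.001  -0.3787 -0.0043  0.1985 -0.0853  0.0588] [681.3326 -19.4987 335.7742]
approach1.75 [-0.0006 -0.1787 -0.0043  0.1831 -0.0852  0.0544] [665.9881 -18.9382 340.1763]
```

Request:
carry_out --pt "0 -0.09 0 0.05 -0.021 0 -0.4" --pt "0 -0.18 0 0.1 -0.042 0 -0.4" --pt "0 -0.27 0 0.15 -0.063 0.01 -0.4" --pt "0 -0.36 0 0.1985 -0.0853 0.03 -0.4" --pt "0 -0.379 -0.004 0.1985 -0.0853 0.0588 -0.4" --pt "0 -0.379 -0.004 0.1985 -0.0853 0.0588 -0.4" --pt "0 -0.379 -0.004 0.1985 -0.0853 0.0588 -0.4"

```text
t: 11.52
tcp_pos: [670.7, -18.0, 323.3]
tool_rot: [[0.936, -0.035, -0.349], [-0.032, -0.999, 0.012], [-0.35, -0.0, -0.937]]
force: [-0.1, 0.4, 0.5]
grip_width: 0.699
```

```bash
python3 - <<'E'
from h import *
s=sense();print(s["t"],s["joints"],s["tcp_pos"],s["tool_rot"][:,2],s["force"])
p,R=tool(1.95,1.95,175,-50); print(row(p,R),p)
im,d=capture("side");cv2.imwrite("pics/s5.png",im[...,::-1])
E
```

```text
11.525 [-0.1061  0.7011  0.1594  0.9513 -0.1068  1.853  -0.0112] [670.7188 -18.0205 323.3277] [-0.3495  0.0121 -0.9369] [-0.1429  0.377   0.4665]
[ 0.0006 -0.022   0.0018  0.0039  0.0011  0.0646] [651.738  -18.4178 261.4574]
```

View pics/s5.png

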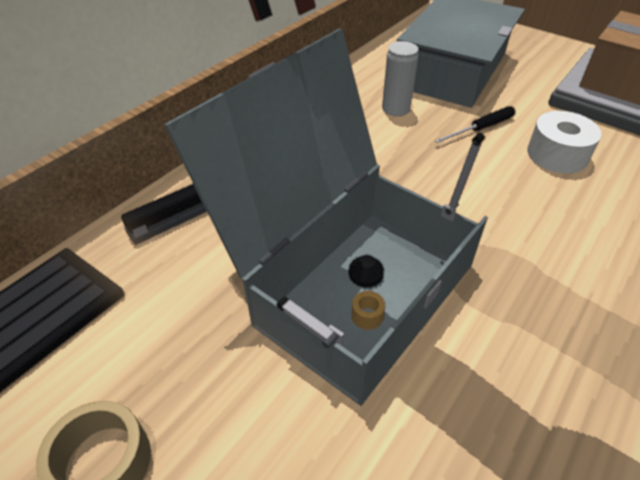

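Fingertips show at (260,8) and (305,3), above the lid edge, but joint 6 is at its range limit, so ease the tilt back.

Request:
carry_out --pt "0 0.1 0 0 0 0 -0.4" --pt "0 0.2 0 0 0 0 -0.4" --pt "0 0.2 0 0 0 0 -0.4"

```text
t: 11.95
tcp_pos: [669.6, -19.8, 329.5]
tool_rot: [[0.988, -0.036, -0.148], [-0.035, -0.999, 0.008], [-0.148, -0.003, -0.989]]
force: [0.1, 0.3, 0.6]
grip_width: 0.699
```

```bash
python3 - <<'E'
from h import *
s=sense();print(s["t"],s["joints"],s["tcp_pos"],s["tool_rot"][:,2],s["force"])
p,R=tool(1.95,1.72,175,-50,); print(row(p,R),p)
E
```

```text
11.95 [-0.1249  0.5368  0.1553  1.1714 -0.0852  1.5877 -0.0164] [669.6388 -19.8008 329.4821] [-0.1479  0.0082 -0.989 ] [0.094  0.2688 0.5592]
[-0.0028 -0.0006  0.0006 -0.0077 -0.0005  0.0699] [651.738  -18.4178 261.4574]
```

Request:
carry_out --pt "0 0 0 -0.008 0 0.02 -0.4" --pt "0 0 0 -0.008 0 0.045 -0.4" --pt "0 0 0 -0.008 0 0.06 -0.4" --pt "0 0 0 -0.008 0 0.07 -0.4" --pt "0 0 0 -0.008 0 0.07 0.1" --pt "0 0 0 -0.008 0 0.07 0.35" --pt "0 0 0 -0.008 0 0.07 0.35" --pt "0 0 0 -0.008 0 0.07 0.35"

```text
t: 12.95
tcp_pos: [652.0, -17.8, 255.7]
tool_rot: [[0.987, -0.034, -0.156], [-0.033, -0.999, 0.006], [-0.156, -0.001, -0.988]]
force: [-0.5, 0.9, 0.6]
grip_width: 0.339
```

```bash
cat > arc.py <<'E'
from h import *
import sys
s=sense();print(s["t"],s["joints"],s["tcp_pos"],s["tool_rot"][:,2],s["force"],s["grip_width"])
a=np.array(eval(sys.argv[1]))
for th,ph in a:
    p,R=tool(th,ph,175,-50); print(th,ph,row(p,R).round(4).tolist())
E
python3 arc.py "[(1.95-.08*i,1.72-.055*i) for i in range(0,11)]"
python3 - <<'E'
from h import *
im,d=capture("side");cv2.imwrite("pics/s6.png",im[:300,100:500,::-1])
E
```

```text
12.95 [-0.132   0.539   0.148   1.3357 -0.0826  1.4289 -0.0147] [652.0395 -17.792  255.7293] [-0.1556  0.0062 -0.9878] [-0.4866  0.8561  0.6141] 0.3389049020759483
1.95 1.72 [-0.0005, 0.0071, 0.0026, -0.0012, 0.0006, -0.0056]
1.8699999999999999 1.665 [-0.0006, 0.0621, 0.0026, -0.0149, 0.0006, -0.0084]
1.79 1.6099999999999999 [-0.0007, 0.1171, 0.0026, -0.0288, 0.0006, -0.0101]
1.71 1.555 [-0.0007, 0.1721, 0.0025, -0.0428, 0.0005, -0.0106]
1.63 1.5 [-0.0008, 0.2271, 0.0025, -0.0568, 0.0005, -0.0101]
1.5499999999999998 1.4449999999999998 [-0.0009, 0.2821, 0.0025, -0.0707, 0.0004, -0.0084]
1.47 1.39 [-0.0009, 0.3371, 0.0025, -0.0844, 0.0004, -0.0056]
1.39 1.335 [-0.001, 0.3921, 0.0025, -0.0978, 0.0004, -0.0017]
1.31 1.28 [-0.0011, 0.4471, 0.0024, -0.1109, 0.0003, 0.0032]
1.23 1.225 [-0.0011, 0.5021, 0.0024, -0.1236, 0.0003, 0.0091]
1.15 1.17 [-0.0012, 0.5571, 0.0024, -0.1357, 0.0003, 0.0161]
```

View pics/s6.png

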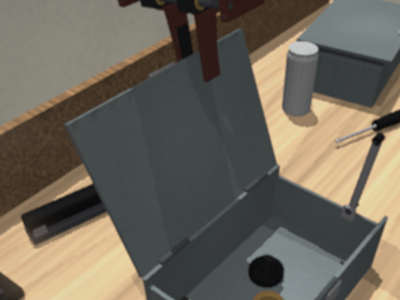

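The fingers straddle the lid edge: front finger at crop (207,60), rear one behind at (180,40). Bring the lid forward.

Request:
carry_out --pt "0 0.035 0.002 -0.008 0 -0.007 0.35" --pt "0 0.062 0.002 -0.015 0 -0.0084 0.35" --pt "0 0.09 0.002 -0.022 0 -0.0093 0.35" --pt "0 0.117 0.002 -0.029 0 -0.0101 0.35" --pt "0 0.145 0.002 -0.036 0 -0.0104 0.35" --pt "0 0.172 0.002 -0.043 0 -0.0106 0.35" --pt "0 0.2 0.002 -0.05 0 -0.0104 0.35" --pt "0 0.227 0.002 -0.057 0 -0.0101 0.35" --pt "0 0.255 0.002 -0.064 0 -0.0093 0.35" --pt "0 0.282 0.002 -0.071 0 -0.0084 0.35" --pt "0 0.31 0.002 -0.078 0 -0.007 0.35" --pt "0 0.337 0.002 -0.0844 0 -0.0056 0.35" --pt "0 0.392 0.002 -0.0978 0 -0.0017 0.35" --pt "0 0.42 0.002 -0.1045 0 0.0007 0.35" --pt "0 0.42 0.002 -0.1045 0 0.0007 0.35"

```text
t: 14.88
tcp_pos: [547.9, -14.3, 271.5]
tool_rot: [[0.965, -0.036, 0.26], [-0.035, -0.999, -0.008], [0.26, -0.001, -0.965]]
force: [0.0, 0.3, 0.3]
grip_width: 0.325
```

```bash
python3 arc.py "[(1.35-.05*i,1.31-.035*i) for i in range(0,15)]"
cat > lid.py <<'E'
from h import *
def lid(n="side"):
    im,d=capture(n);C=cloud(n,d);x=(C-O)@E_-90;y=(C-O)@L_;z=C[...,2]-100
    r=np.hypot(x,z);m=(d>0)&(y>20)&(y<130)&(r>60)&(r<180)&(z>30)
    t=np.arctan2(z,-x)[m]; h,b=np.histogram(t,bins=np.arange(0.2,2.2,.02)); i=h.argmax()
    print(n,"lid",np.median(t[abs(t-b[i])<.06]).round(3),m.sum(),h[i]);return im
if __name__=="__main__":
    im=lid();lid("top")
    cv2.imwrite("pics/cur.png",im[...,::-1])
E
python3 lid.py
```

```text
14.875 [-0.1968  0.0791  0.1234  1.9451  0.0237  0.8561 -0.1244] [547.9271 -14.3381 271.4768] [ 0.2604 -0.0081 -0.9655] [0.0278 0.3345 0.3204] 0.3245100886529039
1.35 1.31 [-0.0014, -0.0027, 0.0002, 0.0009, 0.0003, 0.0003]
1.3 1.2750000000000001 [-0.0014, 0.0323, 0.0002, -0.0079, 0.0003, 0.0]
1.25 1.24 [-0.0014, 0.0673, 0.0002, -0.0166, 0.0003, 0.0001]
1.2000000000000002 1.205 [-0.0014, 0.1023, 0.0001, -0.0254, 0.0003, 0.0007]
1.1500000000000001 1.17 [-0.0014, 0.1373, 0.0001, -0.034, 0.0003, 0.0017]
1.1 1.135 [-0.0014, 0.1723, 0.0001, -0.0427, 0.0003, 0.0031]
1.05 1.1 [-0.0014, 0.2073, 0.0001, -0.0512, 0.0003, 0.005]
1.0 1.065 [-0.0014, 0.2423, 0.0, -0.0597, 0.0003, 0.0073]
0.9500000000000001 1.03 [-0.0014, 0.2773, 0.0, -0.068, 0.0003, 0.01]
0.9000000000000001 0.995 [-0.0014, 0.3123, -0.0, -0.0762, 0.0003, 0.0131]
0.8500000000000001 0.96 [-0.0014, 0.3473, -0.0, -0.0842, 0.0003, 0.0167]
0.8 0.925 [-0.0014, 0.3823, -0.0001, -0.092, 0.0003, 0.0206]
0.75 0.89 [-0.0014, 0.4173, -0.0001, -0.0996, 0.0003, 0.0249]
0.7000000000000001 0.855 [-0.0014, 0.4523, -0.0001, -0.107, 0.0003, 0.0296]
0.65 0.8200000000000001 [-0.0014, 0.4873, -0.0001, -0.1141, 0.0003, 0.0346]
side lid 1.385 4964 4697
top lid 1.429 183 164
```

```bash
python3 arc.py "[(1.35-.05*i,1.31-.012*i) for i in range(0,15)]" | tail -14
```

```text
1.3 1.298 [-0.0012, 0.0094, 0.0002, -0.0089, 0.0004, -0.0002]
1.25 1.286 [-0.0012, 0.0214, 0.0002, -0.0176, 0.0004, -0.0001]
1.2000000000000002 1.274 [-0.0012, 0.0334, 0.0002, -0.0264, 0.0004, 0.0005]
1.1500000000000001 1.262 [-0.0012, 0.0454, 0.0002, -0.0351, 0.0004, 0.0015]
1.1 1.25 [-0.0012, 0.0574, 0.0002, -0.0437, 0.0004, 0.0029]
1.05 1.238 [-0.0012, 0.0694, 0.0001, -0.0522, 0.0004, 0.0048]
1.0 1.226 [-0.0012, 0.0814, 0.0001, -0.0607, 0.0004, 0.0071]
0.9500000000000001 1.214 [-0.0012, 0.0934, 0.0001, -0.069, 0.0004, 0.0098]
0.9000000000000001 1.202 [-0.0012, 0.1054, 0.0001, -0.0772, 0.0004, 0.0129]
0.8500000000000001 1.19 [-0.0013, 0.1174, 0.0001, -0.0852, 0.0004, 0.0164]
0.8 1.178 [-0.0013, 0.1294, 0.0001, -0.093, 0.0004, 0.0204]
0.75 1.166 [-0.0013, 0.1414, 0.0001, -0.1006, 0.0004, 0.0247]
0.7000000000000001 1.1540000000000001 [-0.0013, 0.1534, 0.0001, -0.108, 0.0004, 0.0294]
0.65 1.1420000000000001 [-0.0013, 0.1654, 0.0001, -0.1152, 0.0004, 0.0344]
```

Request:
carry_out --pt "0 0.009 0 -0.0089 0 0 0.35" --pt "0 0.021 0 -0.0176 0 0 0.35" --pt "0 0.033 0 -0.0264 0 0.0005 0.35" --pt "0 0.045 0 -0.035 0 0.0015 0.35" --pt "0 0.057 0 -0.0437 0 0.003 0.35" --pt "0 0.069 0 -0.052 0 0.005 0.35" --pt "0 0.081 0 -0.0607 0 0.007 0.35" --pt "0 0.093 0 -0.069 0 0.01 0.35" --pt "0 0.105 0 -0.077 0 0.013 0.35" --pt "0 0.117 0 -0.085 0 0.0164 0.35" --pt "0 0.123 0 -0.089 0 0.0184 0.35" --pt "0 0.129 0 -0.093 0 0.0204 0.35" --pt "0 0.129 0 -0.093 0 0.0204 0.35"

```text
t: 16.6
tcp_pos: [463.5, -11.3, 226.6]
tool_rot: [[0.924, -0.036, 0.381], [-0.034, -0.999, -0.013], [0.381, -0.001, -0.925]]
force: [-1.2, -0.0, -1.3]
grip_width: 0.325
```

```bash
python3 lid.py; cp pics/cur.png pics/s7.png; python3 arc.py "[(.8-.04*i,1.178-.01*i) for i in range(0,7)]";python3 st.py|tail -6
```

```text
side lid 0.815 2619 1493
top lid 0.817 4264 1997
16.7 [-0.2083 -0.098   0.0746  2.27    0.1278  0.5866 -0.2618] [463.9279 -11.2922 226.9445] [ 0.3812 -0.013  -0.9244] [-2.7909 -0.8461 -1.0888] 0.3239691636341743
0.8 1.178 [-0.0009, 0.0015, -0.0, 0.0008, 0.0003, -0.0004]
0.76 1.168 [-0.0009, 0.0115, -0.0, -0.0057, 0.0003, 0.0022]
0.7200000000000001 1.158 [-0.0009, 0.0215, -0.0, -0.0121, 0.0003, 0.0051]
0.68 1.148 [-0.0009, 0.0315, -0.0, -0.0183, 0.0003, 0.0082]
0.64 1.138 [-0.0009, 0.0415, -0.0, -0.0245, 0.0003, 0.0116]
0.6000000000000001 1.128 [-0.0009, 0.0515, -0.0, -0.0305, 0.0003, 0.0152]
0.56 1.1179999999999999 [-0.0009, 0.0615, -0.0001, -0.0363, 0.0003, 0.019]
120 105 [-48.5 -45.2 -39. ]
140 116 [-50.2 -46.7 -41.2]
160 122 [-52.2 -48.7 -42.5]
180 131 [-53.9 -50.3 -44.7]
200 122 [-56.5 -51.1  -6.7]
220 65 [-41.1 -32.  -23.7]
```

View pics/s7.png

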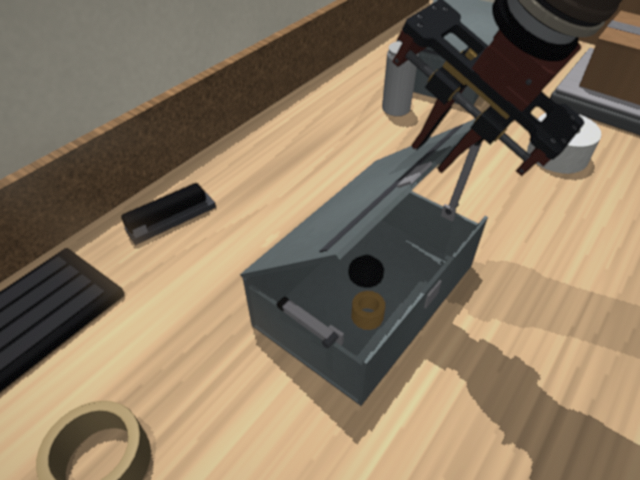

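The lid is at about 0.81, held between the fingers (edge near 475,125), and the stay still stands at its stop. Lower the last bit.

Request:
carry_out --pt "0 0.006 0 -0.003 0 0.001 0.35" --pt "0 0.012 0 -0.0057 0 0.0022 0.35" --pt "0 0.017 0 -0.009 0 0.0036 0.35" --pt "0 0.022 0 -0.0121 0 0.0051 0.35" --pt "0 0.027 0 -0.0152 0 0.0067 0.35" --pt "0 0.032 0 -0.0183 0 0.0082 0.35" --pt "0 0.036 0 -0.0214 0 0.01 0.35" --pt "0 0.036 0 -0.0214 0 0.01 0.35" --pt "0 0.036 0 -0.0214 0 0.01 0.35"

```text
t: 17.88
tcp_pos: [448.4, -10.6, 209.8]
tool_rot: [[0.909, -0.036, 0.415], [-0.033, -0.999, -0.014], [0.415, -0.001, -0.91]]
force: [0.0, 0.9, 0.4]
grip_width: 0.326
```

```bash
python3 lid.py; python3 st.py; python3 - <<'E'
from h import *
R=sense()["tool_rot"];u=-np.cos(.7)*E_+np.sin(.7)*np.array([0,0,1]);print("out",R.T@u, R.T@-E_)
E
```

```text
side lid 0.749 3409 1840
top lid 0.75 4544 2067
17.975 [-0.2013 -0.1206  0.0528  2.3504  0.1717  0.4955 -0.3178] [448.395  -10.6319 209.8644] [ 0.3009  0.0882 -0.2175] casexy -45.92351829245921 -49.640977445381104
100 101 [-46.9 -43.4 -37.7]
120 97 [-48.5 -45.2 -39. ]
140 35 [-49.9 -48.9 -44.5]
160 22 [-48.2 -44.2 -42.1]
180 113 [-53.9 -49.6 -44.6]
200 126 [-56.4 -42.6 -26.8]
220 41 [-59.2 -54.8 -44.1]
out [-0.4282 -0.0009 -0.9037] [-0.9097 -0.0003 -0.4153]
```

Contact force is about zero and the lid's top face reads 0.75 on both cameras (underside about 0.70), so it rests on the stay. Open and withdraw along the lid plane, then up.

Request:
carry_out --pt "0 0 0 0 0 0 0" --pt "0 0 0 0 0 0 -0.3" --pt "0 0 0 0 0 0 -0.3" --pt "0 0 0 0 0 0 -0.3" --pt "0 0 0 -0.004 0 -0.009 -0.3" --pt "0 0 0 -0.008 0 -0.018 -0.3" --pt "0 0 0 -0.013 0 -0.027 -0.3" --pt "0 0 0 -0.017 0 -0.036 -0.3" --pt "0 0 0 -0.009 0 -0.055 -0.3" --pt "0 0 0 0.008 0 -0.09 -0.3" --pt "0 0 0 0.025 0 -0.127 -0.3" --pt "0 0 0 0.041 0 -0.163 -0.3" --pt "0 0 0 0.041 0 -0.163 -0.3"

```text
t: 19.65
tcp_pos: [433.3, -13.3, 375.7]
tool_rot: [[0.911, -0.045, 0.409], [-0.041, -0.999, -0.018], [0.41, -0.0, -0.912]]
force: [0.7, -0.1, -0.6]
grip_width: 0.657
```

```bash
python3 lid.py; cp pics/cur.png pics/s8.png; python3 st.py
```

```text
side lid 0.749 3420 1847
top lid 0.75 4537 2031
19.75 [ 0.204  -0.2935 -0.2539  2.0679 -0.0429  0.9415 -0.0771] [431.6752 -11.5488 372.8229] [ 0.3412 -0.0564 -0.0856] casexy -62.59864653993349 -51.1675868829965
100 106 [-46.8 -43.2 -37.1]
120 105 [-48.6 -45.2 -39.3]
140 111 [-50.4 -46.5 -40.7]
160 127 [-52.1 -48.5 -42.6]
180 185 [-53.9 -47.8  -6.6]
200 154 [-56.4 -41.  -20.9]
220 117 [-59.8 -55.  -44.1]
```

View pics/s8.png

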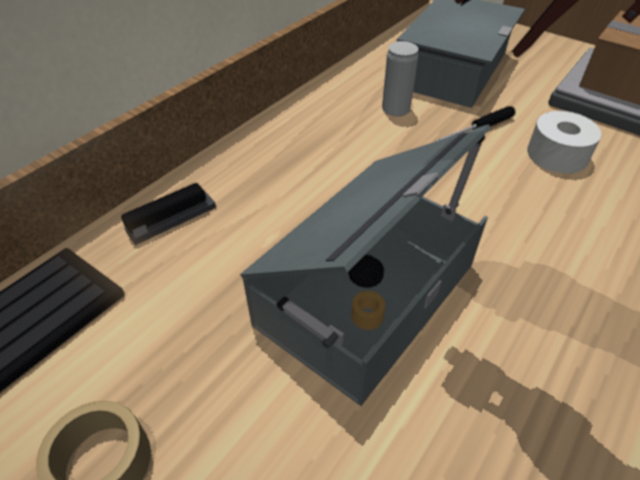

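The lid rests on the upright stay (tip at 478,135), the short stay is folded (310,320) and the gripper is clear. Ease joint 2 off its limit, then hand in.

Request:
carry_out --pt "0 -0.1 0 0.01 0 0 -0.3" --pt "0 -0.2 0 0.02 0 0 -0.3" --pt "0 -0.3 0 0.03 0 0 -0.3" --pt "0 -0.3 0 0.03 0 0 -0.3" --pt "0 -0.3 0 0.03 0 0 -0.3"

```text
t: 20.42
tcp_pos: [458.2, -10.0, 383.4]
tool_rot: [[0.993, -0.034, 0.117], [-0.034, -0.999, -0.003], [0.117, -0.001, -0.993]]
force: [-0.2, 0.3, -0.9]
grip_width: 0.649
```

```bash
python3 lid.py; python3 - <<'E'
from h import *
s=sense();print(s["t"],s["joints"],s["tcp_pos"],s["force"])
print(close_job())
E
```

```text
side lid 0.749 3408 1843
top lid 0.75 4335 1931
20.525 [ 0.1952 -0.0474 -0.2734  1.7867  0.0002  1.2831 -0.1137] [458.032  -10.4563 384.0094] [-0.4619 -0.5397 -1.0984]
the job is handed in; nothing more can be done
None
```

The lid now rests half open on the raised long stay, and I handed the job in at about 20.5 s of the 58 s allowed.

- **Long stay:** My first lift left it at about 1.57, short of its stop. I pushed it on with shut fingers, and it then stood alone at about 1.66.
- **Lid:** I guided it forward between loosely straddling fingers, so it never dropped freely, and set it down on the stay. I then opened the jaws and backed away.
- **Last checks:** Both cameras read the lid's top face at 0.75, so the underside is at about 0.70. That reading did not change after release or after the final arm move. The long stay is still upright, the short stay is folded, and the gripper is clear.
- **Joint limits:** Two joint readings went slightly past their stated range for a moment. Joint 6 read 1.853 against a limit of 1.85, and joint 2 read -0.2935 against -0.29. I moved both back as soon as I saw them; either could count as passing the joint range.
- **Forces:** The largest wrist force I read was about 18 N, while pushing the stay against its stop. I only read forces at the end of each move.

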